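# Check that a scooter brake lever stops short of the bar

### The arm

A 6-joint arm with a two-finger parallel gripper is mounted at the origin on a cart in front of the work surface, level with it; the furniture and walls round the work are solid. World frame = base frame: x ahead of the robot, y to its left, z up, the work surface at z = 0. Lengths are in m, angles in rad, forces in N, time in s.
With the tool pointing down it reaches from about 0.35 to 0.975 m from the base axis. Payload 4.9 kg.
Tool frame: the origin (TCP) lies at the very end of the fingers, on their centre line; the grasp point (between the pads) lies 19 mm behind it; z points along the fingers, y is the line along which they close (so a half turn about z gives the same grasp; the last joint's range is limited). The gripper opens to 85 mm and grips with 20 to 120 N. Pads are 22 mm wide; open, the fingers measure 114 mm over their backs; the gripper's body (76 mm by 85 mm) begins 54 mm behind the grasp point. The pads swing forward as they close: fully open they stand 13 mm farther back than shut.
Start: joints at [-1.368, 0.053, 1.613, -0, 1.476, -0.119], TCP at [0.198, -0.593, 0.231] pointing down, gripper open.
Joint ranges: [-3.01, 3.01], [-1.01, 2.22], [0.06, 2.58], [-1.02, 4.17], [0.09, 2.62], [-3.14, 3.14]. Speed limits (rad/s): [2.57, 2.57, 3.14, 3.14, 3.14, 3.14].

### API

Orientations are given as a unit quaternion [w, x, y, z].
In Python, from plant import manip gives the robot as it stands.
- The arm moves only by the tool play_rows, never from a script. Its argument "series" is a list that holds one entry, the list of rows, each a list of 7 numbers: the shift along the world's x, y, z in m, then the turn, a rotation vector about the world's x, y, z in degrees, then the opening, from 0 (shut) to 1 (fully open). In form: [[[dx, dy, dz, rx, ry, rz, grip], ...]]. A call has 1 to 10 rows; each row shifts and turns the commanded pose from where the row before left it; what a row does not reach is not made up. A row lasts 1/10 s, in which the tool goes at most 50 mm and 8.59 degrees, less where a joint would pass 70% of its speed; a pose out of reach is approached as far as the arm can. A call with a gripper value outside its range is refused whole. The fingers move at their own pace and stop on an object; the grip force is fixed at half the most. Time passes only in rows, so rows that do not move let the fingers close. It gives the time, the measured TCP pose, the force, the opening and the grip force at its end, in the units of the state.
- manip.state(): the state, without advancing time (a new reading comes with each control period).
- manip.grab_frame(name): name is "side" or "top" or "wrist"; returns a dict with "frame" (420x560x3 uint8, blue, green, red), "mtx" (3x3 intrinsics, pixels), "k1" (the pictures are not rectified: a ray, as slopes to the right and down, at radius r is drawn at 1 + k1 r^2 times it, then the intrinsics apply), "R" (3x3) and "t" (3): a world point X has camera coordinates R X + t. Camera axes: x right, y down, z forward; pixel columns grow to the right and rows downward; lengths in m; the calibration is good to about 2 mm. A picture is of the moment at which its call begins. There is no depth.
- manip.job_done(): hands the job in; it is judged then, once.
The state is a dict: "time": time; "joint_pos": joint angles; "joint_vel": joint speeds; "joint_efforts": joint torques, N m; "tool_pos": TCP position; "tool_rot": TCP orientation; "contact_force": force on the tool from outside, world axes, zero at the start; "ft_torque": the same for the moment, N m; "gripper_width": opening from 0.0 (shut) to 1.0 (fully open); "grasp_force": force on a finger pad.
Only numpy, scipy, OpenCV 4.12 (cv2) and the standard library are available. Lean on these libraries where they do the work, as an engineer would, in place of code of your own. Each camera call takes 0.05 s, during which the arm holds its last target. There are 200 camera calls.

### The job

A handlebar end from an electric scooter is clamped in the blue bench stand; check its brake lever. From the side away from the black grip, push the silver lever in towards the grip with the outside of the fingers (do not pinch it or hook round it) until it comes up against its stop, short of the grip, and hold it there for about a second without forcing it. Then ease it back out with the fingers against it all the way, so that it does not snap back, and move clear; do not touch the grip, do not move the red thumb throttle, and leave the things lying round the stand where they are.

Things in the scene. Friction and masses are not known exactly. Their poses are not given: they have to be found in the camera images.
- stand: Fixed blue bench stand: base plate 130x120x14 mm, post, clamp (top 157 mm up). Origin: centre of the underside, on the work surface, z up. It holds a level bar along its y axis, 130 mm above the origin, y = -50 to +212 mm. Brake lever on the bar's -x side, which faces the robot; it is pressed in towards +x. Lever pivot at (-80, 50, 130) mm; its black perch reaches up to 149 mm.
- grip: Black rubber hand grip on the bar, fixed, radius 16 mm (18.5 mm at its end flanges), from y = 92 to 210 mm in the stand's frame, axis 130 mm up. Its origin and axes coincide with the stand's. Not to be touched.
- brake_lever (a joint): Silver lever: straight blade 10 mm thick, 122 to 138 mm above the surface, with a 20 mm ball 132 mm from its upright pivot. Rad: 0 = fully out (blade parallel to the bar, centreline 80 mm from the bar's axis), 0.30 = at its firm stop, ball still 15 mm short of the grip. Sprung outwards: 105 mm from the pivot about 2 N starts it, 5 N brings it to the stop; over 40 N is forcing it.
- lever_press (a point): Place to push: on the blade's outer face (away from the bar), 105 mm from the pivot, mid height of the blade (130 mm up). It moves about 31 mm from fully out to the stop. Axes turn with the lever: y along the blade to its ball, x from the outer face into the bar side, z up.
- throttle (a joint): Small red thumb paddle of the throttle on the far (+x) side, below the bar, about 80 mm along the stand's y, 105 to 125 mm above the surface. Rad, 0 = released, 0.6 = fully down. To be left alone.
- side_cutters: Side cutters with red handles, 138 x 53 x 13 mm, lying loose in front of the stand; origin centre of the underside. Bystander.
- relay_orange: Orange relay, 28 x 30 x 36 mm, standing loose in front of the stand; origin centre of the underside. Bystander.
- tape_yellow: Yellow tape roll, 64 mm wide, 18 mm high, lying under the grip; origin centre of the underside. Bystander.
- usb_stick: Black memory stick, 54 x 17 x 8 mm, lying behind the bar; origin centre of the underside. Bystander.

How it is judged:
By the outcome, as a careful person would: the job done as asked, in the order asked, and still so for the second after the job is handed in, with the robot touching nothing.
It also fails if it takes over 42 s, if anything falls off the work surface, if the arm or the gripper's body presses on something with over 40 N, if the wrist force passes 120 N, or if a joint passes its speed limit or range.

## Working session

There is one attempt and no reset: what is moved stays moved. The work goes in short steps, Python scripts to look and compute and a tool call to move; the robot and the scene stay as the last step left them, time stands still between calls to the robot, and variables do not carry over. Pictures are saved under pics/ and viewed, at most 10 in all, crops included, and the job is handed in when it is done.

Besides the shell and the picture viewer there is one more tool, called by a JSON object that holds its "api" and its "payload". play_rows: Moves the arm, as the interface text tells. Its arguments: {"type":"object","properties":{"series":{"type":"array"}},"required":["series"]}

```bash
mkdir -p pics; python3 - <<'E'
from plant import manip
import cv2
for n in ("side","top"):
    f=manip.grab_frame(n); cv2.imwrite(f"pics/{n}0.png",f["frame"]); print(n,f["mtx"].tolist(),f["k1"],f["R"].tolist(),f["t"].tolist())
print(manip.state())
E
```

```text
side [[471.4441552339989, 0.0, 287.49647071657114], [0.0, 471.4441552339989, 204.06958379109048], [0.0, 0.0, 1.0]] -0.12004196886952347 [[-0.7041176905550915, -0.7099307647577346, -0.014716898377811184], [-0.4485994979335752, 0.4608009457858252, -0.7657812865411593], [0.5504332550828561, -0.5325981577262424, -0.6429326823902357]] [0.45769757216630963, 0.3171093169405475, 0.6121160356349129]
top [[479.5783749368911, 0.0, 272.1228683784973], [0.0, 479.5783749368911, 207.69068866612537], [0.0, 0.0, 1.0]] 0.04000405518619373 [[-0.008656199887429394, -0.999962529998575, -9.382088229000948e-05], [-0.9987992257010987, 0.008650654029725181, -0.04822108380930995], [0.04822008857722433, -0.00032370311565601265, -0.9988366824831263]] [0.06310935684992182, 0.5711292470822669, 0.91470308215393]
{'time': 0.1, 'joint_pos': array([-1.36802901e+00,  5.33188114e-02,  1.61416571e+00, -1.19360042e-06,
        1.47600316e+00, -1.19007146e-01]), 'joint_vel': array([ 1.02958574e-03, -7.97047932e-04, -4.39436688e-03, -9.43018073e-05,
        2.06953552e-04,  3.88513346e-04]), 'joint_efforts': array([ 9.93625099e-05, -3.94899559e+01, -3.71364927e+01, -1.95127991e-04,
        3.84193962e-03, -7.02407679e-07]), 'tool_pos': array([ 0.19753709, -0.59236298,  0.23016323]), 'tool_rot': array([-9.46658338e-04,  9.87085090e-01,  1.60194028e-01, -4.02639167e-05]), 'contact_force': array([1.19152965, 0.04107843, 0.34865952]), 'ft_torque': array([ 0.06176063, -0.03003947, -0.01174606]), 'grasp_force': 0.0, 'gripper_width': 1.0008556177029762}
```

View pics/side0.png

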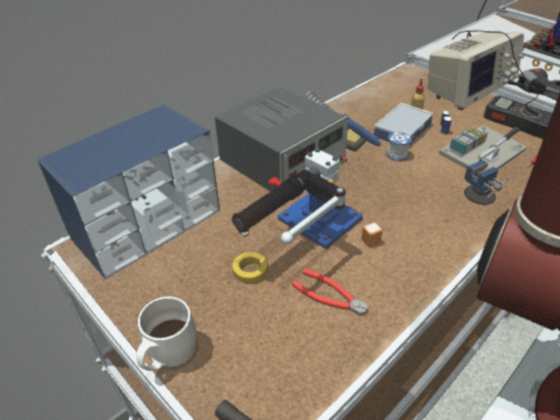

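View pics/top0.png

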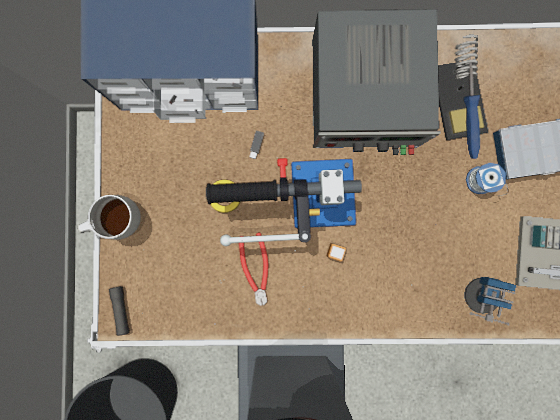

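The side view shows the lever's ball at (288,237) and its pivot near (338,195). In the top view the ball is at (226,240), the perch at (305,236), the bar end at (360,186) and the grip end at (208,192). The cutters lie under and in front of the lever, and the relay is at (337,253).

```bash
cat > h.py <<'E'
import numpy as np, cv2
from plant import manip
def ray(f,px):
    K=f["mtx"]; d=np.array([f["k1"],0,0,0,0.])
    u=cv2.undistortPoints(np.array([[px]],float),K,d)[0,0]
    return -f["R"].T@f["t"], f["R"].T@np.array([u[0],u[1],1])
def onz(f,px,z):
    o,d=ray(f,px); return o+d*(z-o[2])/d[2]
def tri(a,pa,b,pb):
    o,d=ray(a,pa); p,e=ray(b,pb)
    s=np.linalg.lstsq(np.c_[d,-e],p-o,rcond=None)[0]
    x,y=o+s[0]*d,p+s[1]*e; return (x+y)/2,np.linalg.norm(x-y)
E
python3 - <<'E'
from h import *
np.set_printoptions(precision=4,suppress=True)
T=manip.grab_frame("top");S=manip.grab_frame("side")
def m(f,x0,y0,x1,y1):
    h=cv2.cvtColor(f["frame"],cv2.COLOR_BGR2HSV)[y0:y1,x0:x1]
    k=((h[...,1]<50)&(h[...,2]>130)).astype(np.uint8); return k
# blade (top), columns 232..295
k=m(T,215,225,300,250); ys,xs=np.nonzero(k); xs+=215; ys+=225
b=(xs<232); print("ball x0",xs.min(),"n",b.sum(),"rows",ys[b].min(),ys[b].max())
s=(xs>236)&(xs<295); p=np.polyfit(xs[s],ys[s],1); print("blade fit",p)
tip=xs.min(); bt=np.array([ys[b&(xs<230)].mean()]); 
ks=m(S,278,228,297,246); y2,x2=np.nonzero(ks); print("side ball",x2.min()+278,y2.min()+228,y2.max()+228)
print("ball z.13",onz(T,(226.,bt[0]),.13), tri(T,(226.,bt[0]),S,(288,237.)))
for x in (240,290): print("blade",onz(T,(x,np.polyval(p,x)),.138))
# bar/grip axis from dark mask
g=cv2.cvtColor(T["frame"],cv2.COLOR_BGR2GRAY)
for x in (215,230,245,260):
    c=np.nonzero(g[170:215,x]<60)[0]+170; print(x,c.min(),c.max(),onz(T,(x,(c.min()+c.max())/2),.13))
print("grip end",onz(T,(207,192),.13),"bar end",onz(T,(361,186.5),.13))
print("perch", onz(T,(305,237),.149),"relay",onz(T,(337,253),.036))
big=cv2.resize(T["frame"][140:320,180:380],None,fx=4,fy=4,interpolation=2)[:600];big=big[:600,:800]
cv2.imwrite("pics/c1.png",big)
E
```

```text
ball x0 220 n 113 rows 234 245
blade fit [ -0.0502 251.1867]
side ball 281 228 242
ball z.13 [0.5124 0.1365 0.13  ] (array([0.5114, 0.1356, 0.1288]), np.float64(0.002748959132151705))
blade [0.5135 0.1123 0.138 ]
blade [0.517  0.0287 0.138 ]
215 185 202 [0.591  0.1548 0.13  ]
230 184 201 [0.5924 0.1294 0.13  ]
245 183 200 [0.5939 0.104  0.13  ]
260 182 199 [0.5954 0.0785 0.13  ]
grip end [0.5936 0.1683 0.13  ] bar end [ 0.6007 -0.0927  0.13  ]
perch [0.5163 0.0044 0.149 ] relay [ 0.4843 -0.063   0.036 ]
```

View pics/c1.png

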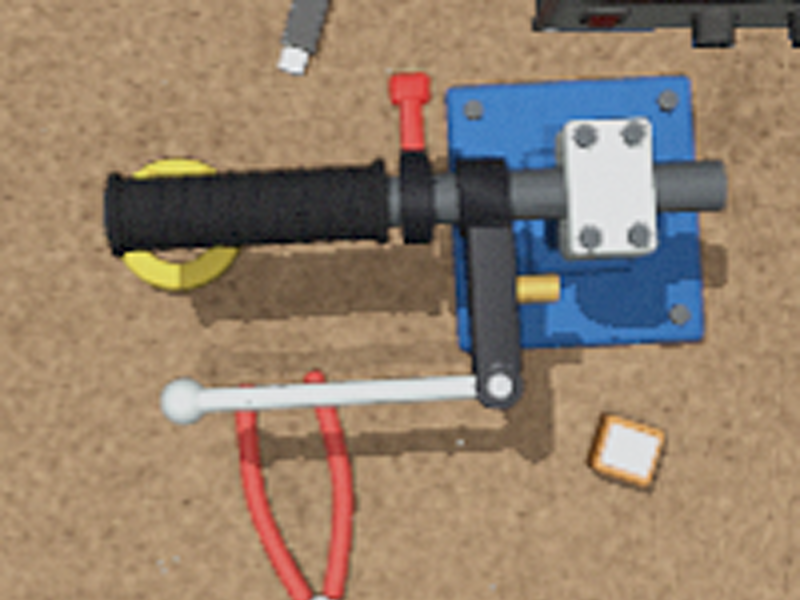

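The sizes check out: ball to pivot is 132 mm, the bar is 261 mm long and the axis to ball distance is 80 mm. The stand's yaw is about 3°, and the press point's outer face is near (0.509, 0.109, 0.13). I'll move over with the fingers shut.

{"api": "play_rows", "payload": {"series": [[[0.01, 0.035, 0.006, 0, 0, -0.78, 0], [0.01, 0.035, 0.006, 0, 0, -0.78, 0], [0.01, 0.035, 0.006, 0, 0, -0.78, 0], [0.01, 0.035, 0.006, 0, 0, -0.78, 0], [0.01, 0.035, 0.006, 0, 0, -0.78, 0], [0.015, 0.035, 0, 0, 0, -0.78, 0], [0.015, 0.035, 0, 0, 0, -0.78, 0], [0.015, 0.035, 0, 0, 0, -0.78, 0], [0.015, 0.035, 0, 0, 0, -0.78, 0], [0.015, 0.035, 0, 0, 0, -0.78, 0]]]}}

```text
time: 1.2
tool_pos: [0.3229, -0.2414, 0.2612]
tool_rot: [0.0, 0.996, 0.092, 0.0]
contact_force: [0.6, 0.5, 0.6]
gripper_width: -0.001
grasp_force: 0.0
```

{"api": "play_rows", "payload": {"series": [[[0.014, 0.035, 0, 0, 0, -0.78, 0], [0.014, 0.035, 0, 0, 0, -0.78, 0], [0.014, 0.035, 0, 0, 0, -0.78, 0], [0.014, 0.035, 0, 0, 0, -0.78, 0], [0.014, 0.035, 0, 0, 0, -0.78, 0], [0.014, 0.035, 0, 0, 0, -0.78, 0], [0.014, 0.035, 0, 0, 0, -0.78, 0], [0.014, 0.035, 0, 0, 0, -0.78, 0], [0.014, 0.035, 0, 0, 0, -0.78, 0], [0.0, 0.035, 0, 0, 0, -0.78, 0]]]}}

```text
time: 2.2
tool_pos: [0.4492, 0.1087, 0.261]
tool_rot: [0.0, 1.0, 0.025, -0.0]
contact_force: [0.2, 0.3, -0.9]
gripper_width: 0.004
grasp_force: 0.0
```

{"api": "play_rows", "payload": {"series": [[[0, 0, 0, 0, 0, 0, 0], [0, 0, 0, 0, 0, 0, 0], [0, 0, 0, 0, 0, 0, 0]]]}}

```text
time: 2.5
tool_pos: [0.4486, 0.1063, 0.2612]
tool_rot: [0.0, 1.0, 0.024, -0.0]
contact_force: [0.2, 0.2, -0.1]
gripper_width: -0.002
grasp_force: 0.0
```

{"api": "play_rows", "payload": {"series": [[[0, 0, -0.03, 0, 0, 0, 0], [0, 0, -0.03, 0, 0, 0, 0], [0, 0.003, -0.03, 0, 0, 0, 0], [0.01, 0, -0.03, 0, 0, 0, 0], [0.01, 0, -0.026, 0, 0, 0, 0], [0, 0, 0, 0, 0, 0, 0], [0, 0, 0, 0, 0, 0, 0]]]}}

```text
time: 3.2
tool_pos: [0.4685, 0.1091, 0.1154]
tool_rot: [0.0, 1.0, 0.024, -0.0]
contact_force: [0.2, -0.5, 0.2]
gripper_width: -0.004
grasp_force: 0.0
```

```bash
python3 - <<'E'
from h import *
S=manip.grab_frame("side")["frame"][130:330,180:420]; T=manip.grab_frame("top")["frame"][140:320,180:380]
cv2.imwrite("pics/c2.png",np.hstack([cv2.resize(S,(400,333)),cv2.resize(T,(400,333))]))
E
```

```text
(no output)
```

View pics/c2.png

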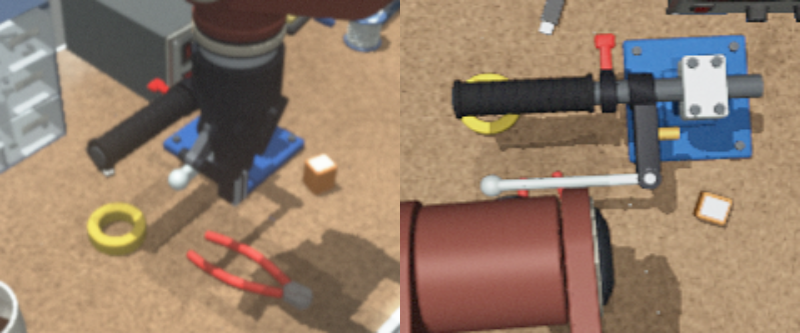

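The fingertips are in front of the blade, inboard of the ball at (178,178) in the crop, and nothing is touching. I'll creep in now.

{"api": "play_rows", "payload": {"series": [[[0.006, 0, 0, 0, 0, 0, 0], [0.006, 0, 0, 0, 0, 0, 0], [0.005, 0, 0, 0, 0, 0, 0], [0.004, 0, 0, 0, 0, 0, 0], [0.003, 0, 0, 0, 0, 0, 0], [0.003, 0, 0, 0, 0, 0, 0], [0, 0, 0, 0, 0, 0, 0]]]}}

```text
time: 4.0
tool_pos: [0.4959, 0.1101, 0.1152]
tool_rot: [0.0, 1.0, 0.025, -0.0]
contact_force: [-0.1, 0.5, 1.0]
gripper_width: -0.0
grasp_force: 0.0
```

{"api": "play_rows", "payload": {"series": [[[0.002, 0, 0, 0, 0, 0, 0], [0.002, 0, 0, 0, 0, 0, 0], [0, 0, 0, 0, 0, 0, 0], [0, 0, 0, 0, 0, 0, 0]]]}}

```text
time: 4.4
tool_pos: [0.4993, 0.1103, 0.1151]
tool_rot: [-0.0, 1.0, 0.025, -0.001]
contact_force: [-1.4, 2.5, 0.7]
gripper_width: -0.001
grasp_force: 1.1
```

{"api": "play_rows", "payload": {"series": [[[0.002, 0.0003, 0, 0, 0, -1.1, 0], [0.002, 0.0003, 0, 0, 0, -1.1, 0], [0.002, 0.0003, 0, 0, 0, -1.1, 0], [0.002, 0.0002, 0, 0, 0, -1.1, 0], [0.002, 0.0002, 0, 0, 0, -1.1, 0], [0.002, 0.0002, 0, 0, 0, -1.1, 0], [0.002, 0.0001, 0, 0, 0, -1.1, 0], [0.002, 0.0001, 0, 0, 0, -1.1, 0], [0.002, 0, 0, 0, 0, -1.1, 0], [0.002, 0, 0, 0, 0, -1.1, 0]]]}}

```text
time: 5.4
tool_pos: [0.5196, 0.1118, 0.1151]
tool_rot: [-0.0, 0.997, -0.072, -0.0]
contact_force: [-4.2, 1.8, -0.5]
gripper_width: -0.002
grasp_force: 2.1
```

{"api": "play_rows", "payload": {"series": [[[0.002, 0, 0, 0, 0, -1.1, 0], [0.002, 0, 0, 0, 0, -1.1, 0], [0.002, 0, 0, 0, 0, -1.1, 0], [0.001, 0, 0, 0, 0, -0.6, 0], [0, 0, 0, 0, 0, 0, 0], [0, 0, 0, 0, 0, 0, 0]]]}}

```text
time: 6.0
tool_pos: [0.5265, 0.1116, 0.1151]
tool_rot: [0.0, 0.994, -0.105, -0.0]
contact_force: [-4.5, -0.6, -1.3]
gripper_width: -0.004
grasp_force: 2.3
```

{"api": "play_rows", "payload": {"series": [[[0.001, 0, 0, 0, 0, -0.6, 0], [0.001, 0, 0, 0, 0, -0.6, 0], [0, 0, 0, 0, 0, 0, 0]]]}}

```text
time: 6.3
tool_pos: [0.5284, 0.1114, 0.1151]
tool_rot: [0.0, 0.993, -0.116, -0.0]
contact_force: [-4.5, -1.1, -0.5]
gripper_width: -0.001
grasp_force: 2.4
```

```bash
python3 - <<'E'
from h import *
S=manip.grab_frame("side")["frame"][150:270,220:380]; T=manip.grab_frame("top")["frame"][140:320,180:380]
cv2.imwrite("pics/c3.png",np.hstack([cv2.resize(S,(440,333)),cv2.resize(T,(360,333))]))
E
```

```text
(no output)
```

View pics/c3.png

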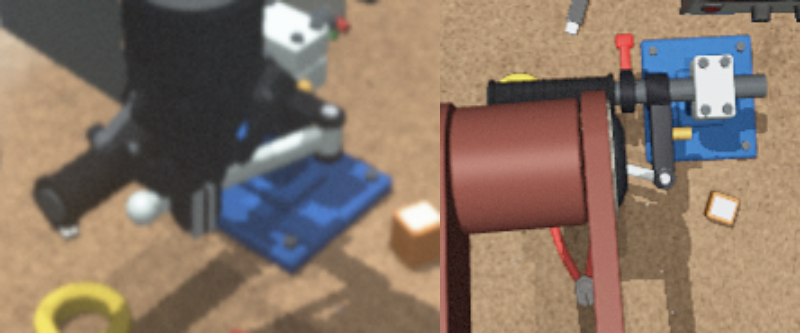

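The lever is swung in with the fingers against the blade just inboard of the ball (crop 145,207), and the grip is clear. I'll continue in 1 mm steps to the stop.

{"api": "play_rows", "payload": {"series": [[[0.001, 0, 0, 0, 0, -0.5, 0], [0.001, 0, 0, 0, 0, -0.3, 0], [0, 0, 0, 0, 0, 0, 0]]]}}

```text
time: 6.7
tool_pos: [0.5292, 0.1114, 0.1151]
tool_rot: [0.001, 0.992, -0.122, -0.002]
contact_force: [-9.6, -1.0, 1.7]
gripper_width: 0.002
grasp_force: 4.6
```

{"api": "play_rows", "payload": {"series": [[[0.0007, 0, 0, 0, 0, 0, 0], [0, 0, 0, 0, 0, 0, 0]]]}}

```text
time: 6.9
tool_pos: [0.5293, 0.1114, 0.115]
tool_rot: [0.001, 0.992, -0.122, -0.003]
contact_force: [-12.3, -1.7, 4.5]
gripper_width: -0.0
grasp_force: 5.7
```

The tool is against the stop: force rose to 12 N while the position held. I'll hold there for over a second.

{"api": "play_rows", "payload": {"series": [[[0, 0, 0, 0, 0, 0, 0], [0, 0, 0, 0, 0, 0, 0], [0, 0, 0, 0, 0, 0, 0], [0, 0, 0, 0, 0, 0, 0], [0, 0, 0, 0, 0, 0, 0], [0, 0, 0, 0, 0, 0, 0], [0, 0, 0, 0, 0, 0, 0], [0, 0, 0, 0, 0, 0, 0], [0, 0, 0, 0, 0, 0, 0], [0, 0, 0, 0, 0, 0, 0]]]}}

```text
time: 7.9
tool_pos: [0.5293, 0.1114, 0.115]
tool_rot: [0.001, 0.992, -0.122, -0.003]
contact_force: [-12.1, -0.8, 2.8]
gripper_width: 0.003
grasp_force: 5.6
```

{"api": "play_rows", "payload": {"series": [[[0, 0, 0, 0, 0, 0, 0], [-0.001, 0, 0, 0, 0, 0, 0], [-0.001, 0, 0, 0, 0, 0.4, 0], [-0.0015, 0, 0, 0, 0, 0.8, 0], [-0.002, 0, 0, 0, 0, 1.1, 0], [-0.002, 0, 0, 0, 0, 1.1, 0], [-0.002, 0, 0, 0, 0, 1.1, 0], [-0.002, 0, 0, 0, 0, 1.1, 0]]]}}

```text
time: 8.7
tool_pos: [0.5197, 0.1119, 0.1152]
tool_rot: [-0.0, 0.997, -0.073, 0.0]
contact_force: [-5.4, 1.4, -0.9]
gripper_width: -0.002
grasp_force: 2.0
```

{"api": "play_rows", "payload": {"series": [[[-0.002, -0.0001, 0, 0, 0, 1.1, 0], [-0.002, -0.0001, 0, 0, 0, 1.1, 0], [-0.002, -0.0002, 0, 0, 0, 1.1, 0], [-0.002, -0.0002, 0, 0, 0, 1.1, 0], [-0.002, -0.0002, 0, 0, 0, 1.1, 0]]]}}

```text
time: 9.2
tool_pos: [0.5099, 0.1111, 0.1155]
tool_rot: [-0.0, 1.0, -0.025, 0.0]
contact_force: [-3.1, 1.8, -2.0]
gripper_width: 0.002
grasp_force: 1.6
```

{"api": "play_rows", "payload": {"series": [[[-0.002, -0.0002, 0, 0, 0, 1.1, 0], [-0.002, -0.0002, 0, 0, 0, 1.1, 0], [-0.0015, -0.0002, 0, 0, 0, 0.9, 0], [-0.0015, -0.0002, 0, 0, 0, 0.9, 0], [-0.001, 0, 0, 0, 0, 0.6, 0], [-0.001, 0, 0, 0, 0, 0.6, 0], [-0.001, 0, 0, 0, 0, 0.3, 0], [0, 0, 0, 0, 0, 0, 0]]]}}

```text
time: 10.0
tool_pos: [0.5001, 0.1098, 0.1155]
tool_rot: [0.0, 1.0, 0.022, 0.0]
contact_force: [-3.0, 0.1, -0.8]
gripper_width: 0.005
grasp_force: 1.1
```

{"api": "play_rows", "payload": {"series": [[[-0.001, 0, 0, 0, 0, 0.2, 0], [-0.001, 0, 0, 0, 0, 0, 0], [-0.001, 0, 0, 0, 0, 0, 0], [-0.001, 0, 0, 0, 0, 0, 0], [-0.001, 0, 0, 0, 0, 0, 0], [-0.002, 0, 0, 0, 0, 0, 0], [-0.005, 0, 0, 0, 0, 0, 0], [-0.01, 0, 0, 0, 0, 0, 0], [-0.01, 0, 0, 0, 0, 0, 0], [-0.01, 0, 0, 0, 0, 0, 0]]]}}

```text
time: 11.0
tool_pos: [0.4567, 0.1102, 0.1151]
tool_rot: [-0.0, 1.0, 0.024, -0.0]
contact_force: [0.4, 0.4, -0.1]
gripper_width: 0.002
grasp_force: 0.0
```

{"api": "play_rows", "payload": {"series": [[[-0.01, 0, 0.02, 0, 0, 0, 0], [-0.015, 0, 0.03, 0, 0, 0, 0], [-0.02, 0, 0.03, 0, 0, 0, 0], [-0.02, -0.03, 0.03, 0, 0, 0, 0], [-0.01, -0.04, 0.02, 0, 0, 0, 0], [0, -0.04, 0, 0, 0, 0, 0], [0, -0.04, 0, 0, 0, 0, 0], [0, -0.04, 0, 0, 0, 0, 0], [0, 0, 0, 0, 0, 0, 0], [0, 0, 0, 0, 0, 0, 0]]]}}

```text
time: 12.0
tool_pos: [0.3823, -0.08, 0.2451]
tool_rot: [-0.0, 1.0, 0.023, -0.0]
contact_force: [0.1, 1.4, 0.6]
gripper_width: -0.001
grasp_force: 0.0
```

```bash
python3 - <<'E'
from h import *
S=manip.grab_frame("side")["frame"][130:330,180:420]; T=manip.grab_frame("top")["frame"][140:320,180:380]
cv2.imwrite("pics/c4.png",np.hstack([cv2.resize(S,(400,333)),cv2.resize(T,(400,333))]))
E
```

```text
(no output)
```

View pics/c4.png

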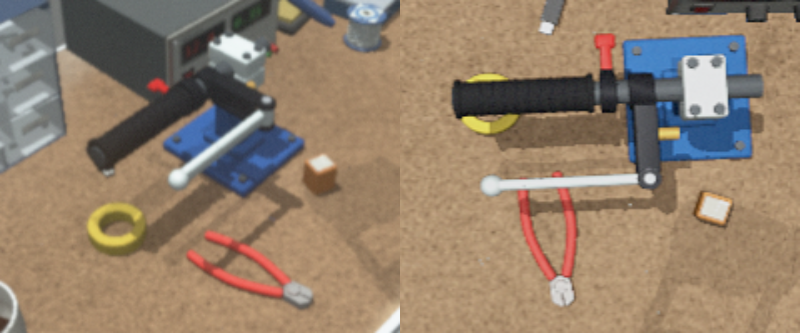

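The lever is back fully out, with its ball at (178,178) and (490,185) in the crops, as before the push. The bystanders haven't moved and the arm is clear.

```bash
python3 -c "
from plant import manip
print(manip.job_done())"
```

```text
the job is handed in; nothing more can be done
None
```

I pushed the brake lever in to its stop, held it there for just over a second at about 12 N, and eased it back out with the fingers against it; the final pictures show it fully out, the arm clear and the loose items where they were, and the job is handed in.

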